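Shut the pastel box: fold the lid over and tuck it under the lip

TASK

Shut the wooden pastel box on the studio table: with the fingertips, push its open lid over until it lies flat on the box, then push the lid along until its free edge is tucked fully home beneath the retaining lip. Only push, gently: do not grip or pinch the lid, and leave the jar, the mug and the brush where they are. Finish clear of everything.

Things in the scene. Friction and masses are not known exactly. Their poses are not given: they have to be found in the camera images.
- pastel_box: Shallow wooden box of pastel sticks, fixed, 182 mm (its x) by 190 mm (its y). Origin: on the table beneath it; +x points to the hinge side, -x to the lip side, z up. The rim, on which the shut lid lies, is 45 mm high. Hinge-side wall: x = 78 to 86 mm, lip-side wall: x = -96 to -86 mm.
- lid (a joint): Lid angle, rad: 0 flat on the box, 1.57 upright, more leans away from the box (stop 2.2). Wooden panel 150 mm from hinge axis to free edge, 172 mm wide, 6 mm thick, 140 g. The axis lies in mid-thickness at the panel's end. Stiff hinge (0.15 N m): stays at any angle; 1 to 2 N at the free edge turns it. Shut, its outer (top) face is 51 mm above the table.
- lid_slide (a joint): How far the hinge pins have slid in their slots towards the lip, m: 0 drawn back, 0.014 stop, fully home. Rubs with about 4 N, stays where left. At 0 the flat lid's free edge is 6 mm short of the lip; at 0.014 it is 8 mm beneath it. A flat lid has 3 mm of room under the lip; a lid not flat, or slid over 6 mm before it is folded down, strikes the lip.
- lid_hinge (a point): Middle of the hinge axis, along the box's y, 48 mm above the table, at x = 80 mm of the box when lid_slide is 0 (moves to -x with the slide). Axes as the box's.
- lid_edge (a point): Middle of the lid's free edge, on its outer face (the top face when shut). Its x axis runs along the lid from free edge to hinge, its z axis points out of the outer face.
- ledge (a point): Middle of the crest of the finger ledge: a dark wooden bar fixed on the lid's outer face, 110 mm long (along the hinge), 10 mm wide, standing 12 mm proud of the face, its middle 55 mm from the hinge axis (so its hinge-side flank is 50 mm from the axis). Pushing its hinge-side flank towards the lip slides the flat lid along. Axes as the lid_edge's.
- lip (a point): Middle of the inner lower edge of the retaining lip: a dark wooden strip across the box, 6 mm thick (54 to 60 mm above the table), that overhangs inward from the lip-side wall to x = -76 mm of the box. Axes as the box's.
- jar: Bystander: closed glass jar with a steel cap, 60 mm diameter, 85 mm high, loose. Origin: centre of its underside.
- mug: Bystander: white ceramic mug, 72 mm diameter, 85 mm high, handle at its +y, loose. Origin: centre of its underside.
- brush: Bystander: flat paint brush, 200 mm long, 42 mm wide, 20 mm thick, lying along its x axis, loose. Origin: underside of its middle.

How it is judged (in metres and radians):
At the end, for the whole second after the job is handed in: The lid lies flat on the box (joint lid under 0.035 rad) with its free edge at least 4 mm beneath the lip (joint lid_slide over 10 mm of its 14 mm) and at rest (value of joint lid below 0.035 rad and value of joint lid_slide above 0.01 m and velocity of joint lid below 0.05 rad/s and velocity of joint lid_slide below 0.005 m/s); the robot touches nothing.
It fails at once if the fingers squeeze or press the box or its lid with more than 38 N (a pinch does) (contact force between the fingers and pastel_box above 38 N).
It fails at once if the jar is lifted, tipped or shifted by more than 25 mm (distance of jar from where it was at the start of the episode above 0.025 m or height (world z) of jar above 0.012 m or angle between jar's own z axis and vertical above 0.3 rad).
It fails at once if the mug is lifted, tipped or shifted by more than 25 mm (distance of mug from where it was at the start of the episode above 0.025 m or height (world z) of mug above 0.012 m or angle between mug's own z axis and vertical above 0.3 rad).
It fails at once if the brush is lifted or shifted by more than 25 mm (distance of brush from where it was at the start of the episode above 0.025 m or height (world z) of brush above 0.025 m).
It also fails if it takes over 45 s, if anything falls off the work surface, if the arm or the gripper's body presses on something with over 40 N, if the wrist force passes 120 N, or if a joint passes its speed limit or range.

ROBOT

A 6-joint arm with a two-finger parallel gripper is mounted at the origin on the work surface. World frame = base frame: x ahead of the robot, y to its left, z up, the work surface at z = 0. Lengths are in mm, angles in rad, forces in N, time in s.
With the tool pointing down it reaches from about 300 to 825 mm from the base axis. Payload 5.4 kg.
Tool frame: the origin (TCP) lies midway between the tips of the shut fingers; the grasp point (between the pads) lies 19 mm behind it; z points along the fingers, y is the line along which they close (so a half turn about z gives the same grasp; the last joint's range is limited). The gripper opens to 92 mm and grips with 3 to 60 N. Pads are 20 mm wide; open, the fingers measure 128 mm over their backs; the gripper's body (75 mm by 189 mm) begins 69 mm behind the grasp point.
Start: joints at [0.904, 0.158, 1.597, -0, 1.386, -0.21], TCP at [253.627, 516.023, 214.601] pointing down, gripper open.
Joint ranges: [-2.91, 2.91], [-0.94, 2.29], [0.18, 2.7], [-1.29, 4.43], [0.17, 2.64], [-3, 3]. Speed limits (rad/s): [2.57, 2.57, 3.14, 3.14, 3.14, 3.14].

INTERFACE

Orientations are given as a 3x3 rotation matrix whose columns are the frame's x, y, z axes.
In Python, from rig import move_pose, movel, goto_joints, gripper_to, sleep, solve_ik, get_obs, capture, camera_model, Unreachable, job_done gives the robot as it stands. The module is installed in compiled form; this text tells all that it offers. Calls block until the motion is done:
- move_pose(position, orientation): joint-space move of the TCP to a pose.
- movel(position, orientation=None, vel=150, max_force=None): straight line of the TCP; orientation=None keeps the orientation; vel is the mean speed in mm/s. With max_force (N) it stops when the force on the tool has changed by that much, and returns True; else False.
- goto_joints(angles): joint-space move.
- gripper_to(opening, newtons=None): opening from 0.0 (shut) to 1.0 (fully open); newtons is the grip in N (None keeps the last); returns when the fingers have stopped.
- sleep(seconds).
- solve_ik(position, orientation): joint angles nearest the present ones, or None.
- get_obs(): the state.
- capture(name): name is "scene" or "top" or "wrist"; returns the picture (384x512x3 uint8, blue, green, red); there is no depth.
- camera_model(name): a dict with "K" (3x3 intrinsics, pixels), "R" (3x3) and "t" (3): a world point X has camera coordinates R X + t. Camera axes: x right, y down, z forward; pixel columns grow to the right and rows downward; lengths in mm; the calibration is good to about 2 mm. A picture is of the moment at which its call begins: read the wrist's pose just before it. camera_model takes no time and is no camera call; for the wrist camera it gives the pose at the moment of the call.
A pose or a line that the arm cannot do raises Unreachable and nothing moves.
- job_done(): hands the job in; it is judged then, once.
The state is a dict: "clock": time; "q": joint angles; "joint_vel": joint speeds; "joint_torque": joint torques, N m; "position": TCP position; "tool_rot": TCP orientation; "force": force on the tool from outside, world axes, zero at the start; "moment": the same for the moment, N m; "width": opening from 0.0 (shut) to 1.0 (fully open); "finger_force": force on a finger pad.
Only numpy, scipy, OpenCV 4.12 (cv2) and the standard library are available. Lean on these libraries where they do the work, as an engineer would, in place of code of your own. Each camera call takes 0.05 s, during which the arm holds its last target. There are 200 camera calls.

## Working session

There is one attempt and no reset: what is moved stays moved. The work goes in short steps, each a Python script; the robot and the scene stay as the last script left them, time stands still between calls to the robot, and variables do not carry over. Pictures are saved under pics/ and viewed, at most 10 in all, crops included, and the job is handed in when it is done.

```bash
mkdir -p pics
python3 - <<'E'
from rig import *
import cv2
for n in ("scene","top"):
    cv2.imwrite(f"pics/{n}0.png",capture(n)); m=camera_model(n); print(n,m["K"].tolist(),(-m["R"].T@m["t"]).round(0),m["R"].round(2).tolist())
o=get_obs(); print(o["clock"],o["force"],o["width"],o["tool_rot"].round(3).tolist() if hasattr(o["tool_rot"],'round') else o["tool_rot"])
E
```

```text
scene [[387.04544617474136, 0.0, 254.8097474556337], [0.0, 387.04544617474136, 195.22027232414075], [0.0, 0.0, 1.0]] [ 984. -243.  742.] [[0.44, 0.9, 0.01], [0.74, -0.36, -0.56], [-0.5, 0.25, -0.83]]
top [[399.0343797383414, 0.0, 265.0559980175424], [0.0, 399.0343797383414, 194.36302730295822], [0.0, 0.0, 1.0]] [404. -22. 890.] [[-0.01, -1.0, 0.0], [-0.98, 0.01, -0.18], [0.18, -0.0, -0.98]]
0.1 [ 0.45156234 -0.27647992  0.68775398] 1.0008164941518745 [[-0.897, 0.441, -0.001], [0.441, 0.897, -0.001], [0.0, -0.002, -1.0]]
```

View pics/scene0.png

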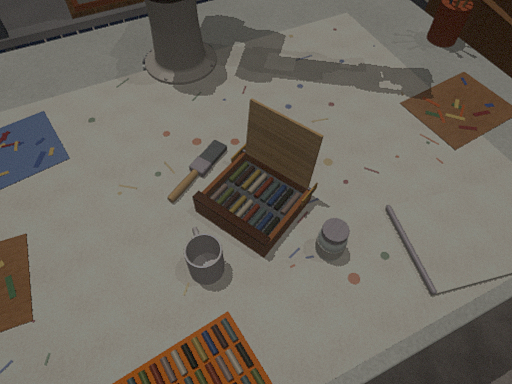

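View pics/top0.png

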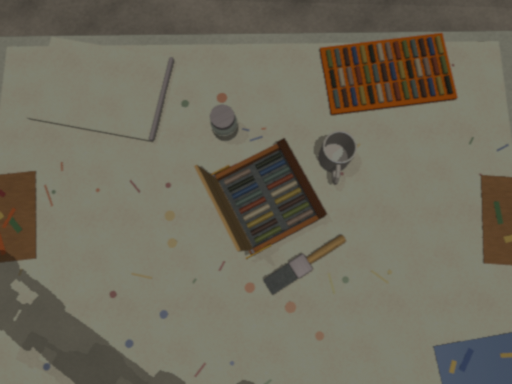

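Run:
```python
import cv2,numpy as np
a=cv2.imread("pics/scene0.png")[95:255,185:325]; b=cv2.imread("pics/top0.png")[130:260,190:330]
for n,i,(x0,y0),f in (("s",a,(185,95),3.75),("t",b,(190,130),4.5)):
    i=cv2.resize(i,None,fx=f,fy=f,interpolation=cv2.INTER_CUBIC); i=np.clip(i*1.8,0,255).astype(np.uint8)
    for k in range(0,160,10):
        for (p,q,t) in (((k*f,0),(k*f,6),x0+k),((0,k*f),(6,k*f),y0+k)):
            cv2.line(i,tuple(map(int,p)),tuple(map(int,q)),(255,255,255),1)
            if k%20==0: cv2.putText(i,str(t),(int(q[0])+2,int(q[1])+10),0,.35,(0,255,255),1)
    cv2.imwrite(f"pics/{n}c.png",i)
```

```text
(no output)
```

View pics/sc.png

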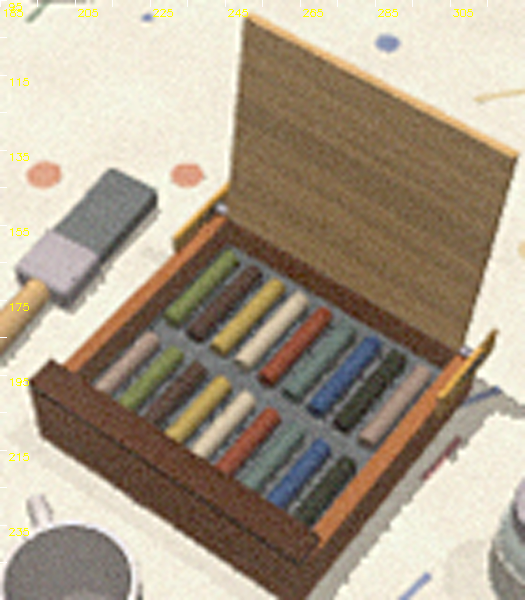

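View pics/tc.png

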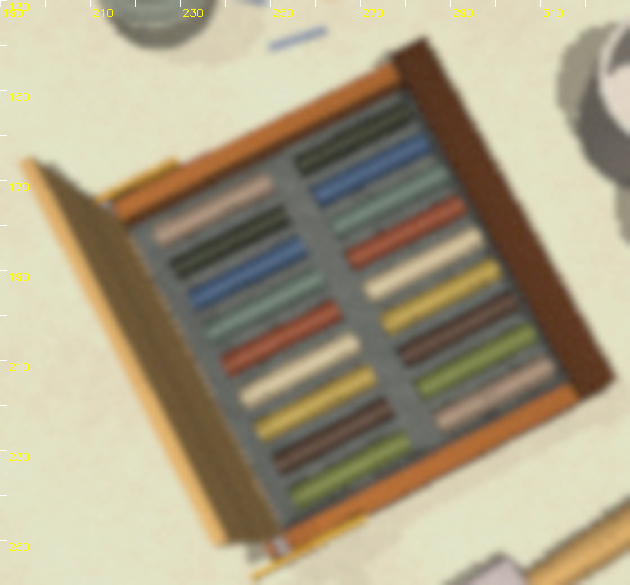

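```bash
cat > h.py <<'E'
from rig import *
import numpy as np
def ray(n,u,v):
    m=camera_model(n);K,R,t=(np.array(m[k],float) for k in("K","R","t"))
    d=R.T@np.linalg.inv(K)@[u,v,1]; return -R.T@t,d/np.linalg.norm(d)
def plane(n,u,v,z):
    c,d=ray(n,u,v); return c+d*(z-c[2])/d[2]
def tri(a,b):
    (c,d),(e,f)=ray("top",*a),ray("scene",*b)
    s=np.linalg.lstsq(np.c_[d,-f],e-c,rcond=None)[0]; p,q=c+s[0]*d,e+s[1]*f
    return (p+q)/2,np.linalg.norm(p-q)
E
python3 - <<'E'
from h import *
np.set_printoptions(precision=1,suppress=True)
T=lambda x,y:(190+x/4.5,130+y/4.5); S=lambda x,y:(185+x/3.75,95+y/3.75)
P={}
P['oA']=plane('top',*T(427,38),60);P['oB']=plane('top',*T(615,378),60);P['iA']=plane('top',*T(395,55),60);P['iB']=plane('top',*T(578,400),60)
for k,p in P.items(): print('top',k,p)
for k,x in dict(iB=(48,360),iA=(322,540),oB=(32,390),oA=(305,562)).items(): print('sc',k,plane('scene',*S(*x),60))
for k,a,b in(('edgeA',(23,158),(518,153)),('edgeB',(216,543),(245,12))): p=tri(T(*a),S(*b));P[k]=p[0];print(k,*p)
# side walls outer rim hinge corner z45; jar/mug
y=(P['oA']+P['iA']-P['oB']-P['iB']);y[2]=0;y/=np.linalg.norm(y); print('ydir',y, np.linalg.norm(P['oA']-P['oB']))
for k,x in dict(jartop=(223,113),mugtop=(340,149)).items(): print(k,plane('top',*x,85))
E
```

```text
top oA [682.2 -68.2  60. ]
top oB [ 515.8 -152.4   60. ]
top iA [673.8 -52.6  60. ]
top iB [ 505.7 -134.8   60. ]
sc iB [ 508.2 -138.9   60. ]
sc iA [679.  -51.4  60. ]
sc oB [ 523.5 -154.5   60. ]
sc oA [686.5 -65.3  60. ]
edgeA [588.2 101.2 197.2] 0.07328787872782724
edgeB [435.   23.  197.2] 2.6564069309262734
ydir [0.9 0.4 0. ] 186.52540617412632
jartop [732.  64.  85.]
mugtop [ 649.4 -181.9   85. ]
```

```bash
cat >> h.py <<'E'
YAW=0.47; p=np.array([np.sin(YAW),-np.cos(YAW),0]); u=np.array([np.cos(YAW),np.sin(YAW),0])
R0=np.c_[-p,u,[0,0,-1.]]; H=np.array([521.8,45.8,0])
def W(a,z): return H+a*p+[0,0,z]      # a: distance from hinge axis towards lip
def arc(th,r=115):                    # TCP whose front bottom corner touches the outer face
    return W(r*np.cos(th)-3*np.sin(th)-10, 48+r*np.sin(th)+3*np.cos(th))
def st(m=''):
    o=get_obs(); d=np.array(o["position"])-H; print(m,round(o["clock"],1),'a %.1f s %.1f z %.1f'%(d@p,d@u,d[2]),'F',np.round(o["force"],1))
E
python3 - <<'E'
from h import *
import cv2
gripper_to(0.0,5)
move_pose(W(-75,235),R0); st()
movel(W(-75,162),vel=120); st()
print(movel(arc(1.4),vel=60,max_force=10)); st()
for th in np.radians([72,64,56,50]):
    print(movel(arc(th),vel=60,max_force=10)); st()
cv2.imwrite("pics/scene1.png",capture("scene"))
E
```

```text
3.1 a -75.8 s 0.2 z 235.0 F [-1.  -0.1 -0.6]
 3.9 a -74.9 s 0.5 z 162.7 F [ 0.4 -0.1  0.2]
False
 5.4 a 6.6 s 0.0 z 161.9 F [0.1 0.5 0. ]
False
 5.8 a 23.3 s -0.0 z 158.2 F [-0.8  0.5 -0.3]
False
 6.3 a 38.1 s -0.2 z 152.4 F [ 0.3 -0.4 -0.9]
False
 6.7 a 52.1 s -0.2 z 144.7 F [ 0.3  0.  -0.2]
False
 7.0 a 61.9 s -0.2 z 137.7 F [-0.2  0.8  0.6]
```

View pics/scene1.png

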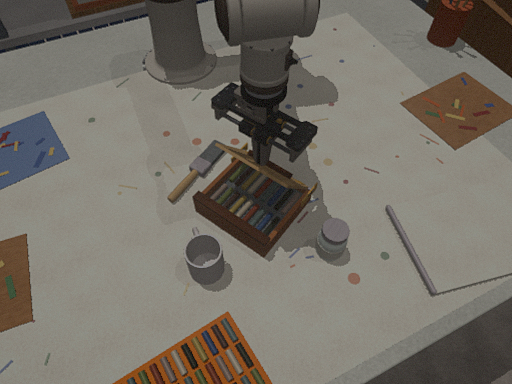

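The lid follows the fingers. Its free edge now runs from about (217,143) to (310,190), and the jar, mug and brush haven't moved. I'll carry on with the fold.

Run:
```python
from h import *
import cv2
for th in np.radians([42,34,26,18,10,4]):
    hit=movel(arc(th),vel=60,max_force=10)
    if hit: break
st(hit)
q=arc(0)-[0,0,6]
print(movel(q,vel=20,max_force=7)); st('press')
movel(W(105,110),vel=120)
movel(W(36,110),vel=120)   # over the gap behind the ledge
cv2.imwrite("pics/scene2.png",capture("scene")); cv2.imwrite("pics/top2.png",capture("top")); st()
a=cv2.imread("pics/scene2.png")[110:260,180:330];b=cv2.imread("pics/top2.png")[130:280,180:330]
cv2.imwrite("pics/c2.png",np.hstack([cv2.resize(np.clip(i*1.8,0,255).astype(np.uint8),(400,400),interpolation=cv2.INTER_CUBIC) for i in(a,b)]))
```

```text
False 9.5 a 104.2 s -0.4 z 58.4 F [ 0.3 -0.3 -0.2]
True
press 10.0 a 105.2 s 0.5 z 50.6 F [-2.8 -0.1  7.8]
 11.5 a 36.7 s 0.1 z 110.1 F [-0.7  0.6 -0.4]
```

View pics/c2.png

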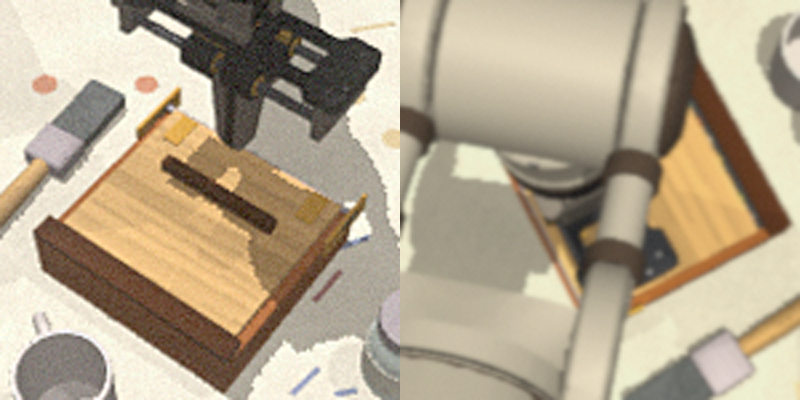

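The lid is flat: the press contact came at z = 50.6, against the expected 51. In the scene crop the ledge crest's hinge-side edge runs from (168,155) to (275,222). I'll check that against the model, then touch down behind the ledge and push.

Run:
```python
from h import *
f=400/150
E=[plane('scene',180+x/f,110+y/f,63)-H for x,y in((168,155),(275,222))]
for e in E: print('ledge flank a %.1f s %.1f'%(e@p,e@u))
am=np.mean([e@p for e in E])
if not 44<am<57: raise SystemExit('check')
movel(W(30,75),vel=100)
print(movel(W(30,47),vel=20,max_force=5)); st('touch')
z=get_obs()["position"][2]+3
movel(W(30,z),vel=30); st('up')
print(movel(W(75,z),vel=20,max_force=14)); st('push')
```

```text
ledge flank a 52.6 s -55.5
ledge flank a 54.4 s 54.1
True
touch 13.1 a 30.0 s -0.1 z 51.2 F [-1.2  0.4  5.8]
up 13.4 a 30.1 s 0.1 z 54.3 F [ 0.4 -0.1  0.5]
True
push 14.7 a 53.8 s -0.4 z 53.5 F [0.2 0.6 0.7]
```

Run:
```python
from h import *
import cv2
print(movel(W(75,53.8),vel=20,max_force=16)); st('push2')
movel(W(45,54),vel=60); movel(W(45,120),vel=120); movel(W(-90,200),vel=150); st()
move_pose([253,516,215],R0); st()
for n in("scene","top"): cv2.imwrite(f"pics/{n}3.png",capture(n))
a=cv2.imread("pics/scene3.png")[110:260,180:330];b=cv2.imread("pics/top3.png")[130:280,180:330]
cv2.imwrite("pics/c3.png",np.hstack([cv2.resize(np.clip(i*1.8,0,255).astype(np.uint8),(400,400),interpolation=cv2.INTER_CUBIC) for i in(a,b)]))
```

```text
True
push2 15.2 a 53.7 s -1.2 z 52.3 F [-0.1  0.5  0.1]
 17.4 a -89.6 s -0.3 z 199.4 F [-0.5 -0.2  0.1]
 19.1 a -540.0 s -26.1 z 214.9 F [-0.2  0.2 -0.6]
```

View pics/c3.png

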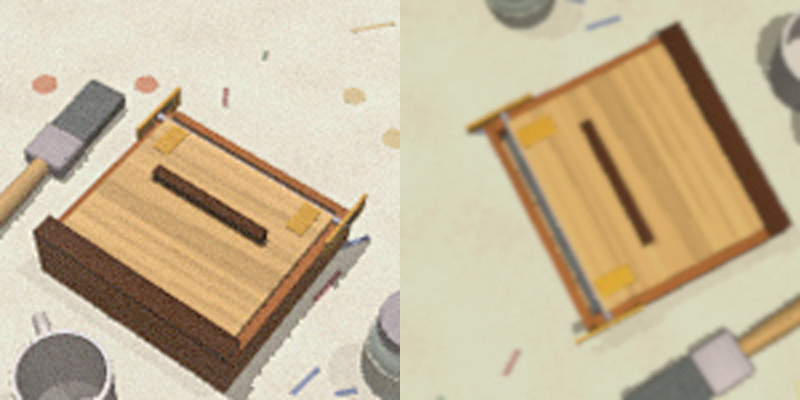

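The lid is flat and slid in. A gap has opened at the hinge side, and the ledge crest's hinge-side edge has moved to (157,165)–(267,233) in the scene crop. I'll measure the travel with the same casts before handing in.

Run:
```python
from h import *
f=400/150
for n,L in(('scene',((157,165),(267,233))),('top',((182,122),(242,244)))):
    x0=(180,110) if n=='scene' else (180,130)
    for x,y in L:
        e=plane(n,x0[0]+x/f,x0[1]+y/f,63)-H; print(n,'a %.1f s %.1f'%(e@p,e@u))
```

```text
scene a 66.5 s -56.2
scene a 67.0 s 55.1
top a 65.6 s 53.5
top a 62.5 s -55.2
```

The ledge moved 13.3 mm, and both pushes ended against the same hard stop, as expected for 14 mm.

```bash
python3 -c "
from rig import *
print(job_done())"
```

```text
the job is handed in; nothing more can be done
None
```

I shut the pastel box and handed the job in: the lid is flat, about 13 mm of its 14 mm slide home under the lip and against its stop, the arm is clear, and the jar, mug and brush look undisturbed; the judge's verdict wasn't shown.

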